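# Finish the crosswise bar stack and hold the carrier level

### The job

Lay the two loose green test bars on the carrier as the third crosswise layer: across the second layer and directly above the two bottom bars, one on each side of the stem. Then take the carrier by the black head of its stem, lift it straight up until it hangs about 10 cm clear above its stand with all six bars still in place, and finish while holding it there, steady and level; leave the other things on the bench alone.

Things in the scene. Friction and masses are not known exactly. Their poses are not given: they have to be found in the camera images.
- stand: fixed low square stand, blue with a black rubber top, 155 x 155 mm and 16 mm high, lying on the bench; origin at the centre of its underside (bench height), z up. The carrier stands loose on top of it.
- carrier: loose carrier: square aluminium plate 145 x 145 x 8 mm, a round steel stem 12 mm thick rising from its middle to a black head. About 0.4 kg empty, 0.7 kg with six bars. Origin at the centre of the plate's underside (16 mm above the bench at the start), x and y along its edges, z up. Bottom bars lie along its x at y = +/-48 mm, second-layer bars along its y at x = +/-48 mm.
- carrier_head (a point): centre of the carrier's square black plastic head, 64 mm above the carrier's origin; the head is 22 x 22 mm, faces parallel to the plate's edges, and 28 mm tall (50 to 78 mm above the origin); same axes as the carrier
- slot_left (a point): where the underside centre of one third-layer bar belongs, along the carrier's x: carrier y = +48 mm, 32 mm above the carrier's origin (on top of the second layer). 29 mm free between such a bar and the head: open the fingers only part way here
- slot_right (a point): the same for the other third-layer bar, at carrier y = -48 mm
- bar_a: loose: a green test bar 136 x 16 x 12 mm (50 g), lying flat on the bench to the left; origin at the centre of its underside, x along its length, z up; may go on either side of the stem
- bar_b: loose: the other one, a green test bar 136 x 16 x 12 mm (50 g), lying flat on the bench to the left; origin at the centre of its underside, x along its length, z up; may go on either side of the stem
- laid1: a green test bar 136 x 16 x 12 mm (50 g), already on the carrier, bottom layer, at carrier y = +48 mm, along carrier x; origin at the centre of its underside, x along its length, z up
- laid2: a green test bar 136 x 16 x 12 mm (50 g), already on the carrier, bottom layer, at carrier y = -48 mm, along carrier x; origin at the centre of its underside, x along its length, z up
- laid3: a green test bar 136 x 16 x 12 mm (50 g), already on the carrier, second layer, at carrier x = +48 mm, along carrier y; origin at the centre of its underside, x along its length, z up
- laid4: a green test bar 136 x 16 x 12 mm (50 g), already on the carrier, second layer, at carrier x = -48 mm, along carrier y; origin at the centre of its underside, x along its length, z up
- bottle: bystander: loose amber bottle with black cap, 68 mm across, 150 mm tall, behind the work, to the left; origin at the centre of its underside
- jar: bystander: loose white jar, 52 mm across, 58 mm tall, behind the work; origin at the centre of its underside
- pot: bystander: loose small white pot with blue cap, 44 mm across, 45 mm tall, front right; origin at the centre of its underside
Mind the look-alikes: they are no part of the job. What is shaped like the bar_b but pink or red is not meant.

How it is judged:
On the way:
1. the third layer is complete and let go, the carrier still standing on its stand ((((x of bar_a in the frame of carrier between -0.015 and 0.015 m and y of bar_a in the frame of carrier between 0.036 and 0.06 m and z of bar_a in the frame of carrier between 0.028 and 0.037 m and angle between the x axis of bar_a and the x axis of carrier, either way round below 0.15 rad) and (x of bar_b in the frame of carrier between -0.015 and 0.015 m and y of bar_b in the frame of carrier between -0.06 and -0.036 m and z of bar_b in the frame of carrier between 0.028 and 0.037 m and angle between the x axis of bar_b and the x axis of carrier, either way round below 0.15 rad)) or ((x of bar_a in the frame of carrier between -0.015 and 0.015 m and y of bar_a in the frame of carrier between -0.06 and -0.036 m and z of bar_a in the frame of carrier between 0.028 and 0.037 m and angle between the x axis of bar_a and the x axis of carrier, either way round below 0.15 rad) and (x of bar_b in the frame of carrier between -0.015 and 0.015 m and y of bar_b in the frame of carrier between 0.036 and 0.06 m and z of bar_b in the frame of carrier between 0.028 and 0.037 m and angle between the x axis of bar_b and the x axis of carrier, either way round below 0.15 rad))) and x of laid1 in the frame of carrier between -0.015 and 0.015 m and y of laid1 in the frame of carrier between 0.036 and 0.06 m and z of laid1 in the frame of carrier between 0.004 and 0.013 m and angle between the x axis of each of laid1, laid2 and the x axis of carrier, either way round below 0.15 rad and x of laid2 in the frame of carrier between -0.015 and 0.015 m and y of laid2 in the frame of carrier between -0.06 and -0.036 m and z of laid2 in the frame of carrier between 0.004 and 0.013 m and y of laid3 in the frame of carrier between -0.015 and 0.015 m and x of laid3 in the frame of carrier between 0.036 and 0.06 m and z of laid3 in the frame of carrier between 0.016 and 0.025 m and angle between the x axis of each of laid3, laid4 and the y axis of carrier, either way round below 0.15 rad and y of laid4 in the frame of carrier between -0.015 and 0.015 m and x of laid4 in the frame of carrier between -0.06 and -0.036 m and z of laid4 in the frame of carrier between 0.016 and 0.025 m and contact force between each of bar_a, bar_b, laid1, laid2, laid3, laid4, carrier and the fingers below 0.05 N and linear speed of each of bar_a, bar_b, carrier below 0.03 m/s and z of carrier in the frame of stand between 0.012 and 0.02 m), for 0.2 s.
At the end, for the whole second after the job is handed in: Fingers hold the carrier (>2 N) 60 to 200 mm above the stand, within 60 mm sideways, tilt under 0.09 rad, still (<30 mm/s), off the stand. All six bars untouched in three crosswise layers: within 12 mm of lines 48 mm from the stem, 15 mm lengthwise, 0.15 rad ((((x of bar_a in the frame of carrier between -0.015 and 0.015 m and y of bar_a in the frame of carrier between 0.036 and 0.06 m and z of bar_a in the frame of carrier between 0.028 and 0.037 m and angle between the x axis of bar_a and the x axis of carrier, either way round below 0.15 rad) and (x of bar_b in the frame of carrier between -0.015 and 0.015 m and y of bar_b in the frame of carrier between -0.06 and -0.036 m and z of bar_b in the frame of carrier between 0.028 and 0.037 m and angle between the x axis of bar_b and the x axis of carrier, either way round below 0.15 rad)) or ((x of bar_a in the frame of carrier between -0.015 and 0.015 m and y of bar_a in the frame of carrier between -0.06 and -0.036 m and z of bar_a in the frame of carrier between 0.028 and 0.037 m and angle between the x axis of bar_a and the x axis of carrier, either way round below 0.15 rad) and (x of bar_b in the frame of carrier between -0.015 and 0.015 m and y of bar_b in the frame of carrier between 0.036 and 0.06 m and z of bar_b in the frame of carrier between 0.028 and 0.037 m and angle between the x axis of bar_b and the x axis of carrier, either way round below 0.15 rad))) and x of laid1 in the frame of carrier between -0.015 and 0.015 m and y of laid1 in the frame of carrier between 0.036 and 0.06 m and z of laid1 in the frame of carrier between 0.004 and 0.013 m and angle between the x axis of each of laid1, laid2 and the x axis of carrier, either way round below 0.15 rad and x of laid2 in the frame of carrier between -0.015 and 0.015 m and y of laid2 in the frame of carrier between -0.06 and -0.036 m and z of laid2 in the frame of carrier between 0.004 and 0.013 m and y of laid3 in the frame of carrier between -0.015 and 0.015 m and x of laid3 in the frame of carrier between 0.036 and 0.06 m and z of laid3 in the frame of carrier between 0.016 and 0.025 m and angle between the x axis of each of laid3, laid4 and the y axis of carrier, either way round below 0.15 rad and y of laid4 in the frame of carrier between -0.015 and 0.015 m and x of laid4 in the frame of carrier between -0.06 and -0.036 m and z of laid4 in the frame of carrier between 0.016 and 0.025 m and contact force between each of bar_a, bar_b, laid1, laid2, laid3, laid4 and the fingers below 0.05 N and linear speed of each of bar_a, bar_b, carrier below 0.03 m/s and z of carrier in the frame of stand between 0.076 and 0.216 m and horizontal distance between carrier and stand below 0.06 m and angle between carrier's own z axis and vertical below 0.09 rad and angular speed of carrier below 0.15 rad/s and contact force between carrier and the fingers above 2 N and contact force between carrier and stand below 0.05 N); the arm keeps its last pose, push and grip.
It fails at once if the bottle is knocked over or pushed more than 20 mm (distance of bottle from where it was at the start of the episode above 0.02 m or angle between bottle's own z axis and vertical above 0.3 rad).
It fails at once if the jar is knocked over or pushed more than 20 mm (distance of jar from where it was at the start of the episode above 0.02 m or angle between jar's own z axis and vertical above 0.3 rad).
It fails at once if the pot is knocked over or pushed more than 20 mm (distance of pot from where it was at the start of the episode above 0.02 m or angle between pot's own z axis and vertical above 0.3 rad).
It also fails if it takes over 66 s, if anything falls off the work surface, if the arm or the gripper's body presses on something with over 40 N, if the wrist force passes 120 N, or if a joint passes its speed limit or range.

### The arm

A 6-joint arm with a two-finger parallel gripper is mounted at the origin on the work surface. World frame = base frame: x ahead of the robot, y to its left, z up, the work surface at z = 0. Lengths are in m, angles in rad, forces in N, time in s.
With the tool pointing down it reaches from about 0.35 to 0.975 m from the base axis. Payload 4.9 kg.
Tool frame: the origin (TCP) lies at the very end of the fingers, on their centre line; the grasp point (between the pads) lies 19 mm behind it (manip.tcp_to_grasp is the distance from the TCP to the grasp point, in m); z points along the fingers, y is the direction in which the jaws open and shut (so a half turn about z gives the same grasp; the last joint's range is limited). The gripper opens to 85 mm and grips with 20 to 120 N. Pads are 22 mm wide; open, the fingers measure 114 mm over their backs; the gripper's body (76 mm by 85 mm) begins 54 mm behind the grasp point. The pads swing forward as they close: fully open they stand 13 mm farther back than shut.
Start: joints at [1.068, 0.053, 1.613, -0, 1.476, -0.119], TCP at [0.234, 0.58, 0.231] pointing down, gripper open.
Joint ranges: [-3.01, 3.01], [-1.01, 2.22], [0.06, 2.58], [-1.02, 4.17], [0.09, 2.62], [-3.14, 3.14]. Speed limits (rad/s): [2.57, 2.57, 3.14, 3.14, 3.14, 3.14].

### API

Orientations are given as a unit quaternion [w, x, y, z].
In Python, from plant import sensors, cams, job, finder, manip gives the robot as it stands.
- The arm moves only by the shell command python3 -m pendant 'ROWS'. ROWS is JSON, a list of rows, each an object of numbers: "wx", "wy", "wz": the turn, a rotation vector about the tool's x, y, z in degrees; "dx", "dy", "dz": the shift along the tool's x, y, z in m; "hand": the gripper's target within -1 to 1 (fully open at 1, half-way at 0, shut at -1). A call has 1 to 20 rows; each row is the pose to reach, as a shift and turn from the pose commanded when the call began, along the tool's axes at that moment; what a row does not reach only later rows make up. A row lasts 1/12 s, in which the tool goes at most 41.7 mm and 7.16 degrees, less where a joint would pass 70% of its speed; a pose out of reach is approached as far as the arm can. A call with a gripper value outside its range is refused whole. The fingers move at their own pace and stop on an object; the grip force is fixed at half the most. Time passes only in rows, so rows that repeat a pose let the fingers close. It gives the time, the measured TCP pose, the force and the opening at its end, in the units of the state.
- sensors.state(): the state, without advancing time (a new reading comes with each control period).
- cams.grab_frame(name): name is "side" or "top"; returns (picture, depth): 420x560x3 uint8, red, green, blue; 420x560 float32, m along the optical axis (not along the pixel's ray), 0 where there is no reading.
- cams.calibration(name): a dict with "fov_y" (degrees; the focal length in pixels is half the picture's height over the tangent of half this angle, whatever the lens; pixels are square), "cx", "cy" (the principal point, pixels), "k1" (the pictures are not rectified: a ray, as slopes to the right and down, at radius r is drawn at 1 + k1 r^2 times it, then the intrinsics apply), "pose" (4x4, takes a point from camera to world coordinates). Camera axes: x right, y down, z forward; pixel columns grow to the right and rows downward; lengths in m; the calibration is good to about 2 mm. A picture is of the moment at which its call begins. calibration takes no time and is no camera call.
- job.job_done(): hands the job in, once; it reports no verdict.
Trained networks look in the newest picture that a camera, given by its name, has taken for a name from the list of things; names that differ only in an ending like _2 or _b are one class to them, and where a whole thing is asked for, a point or a joint stands for the part that bears it (a point fixed in the world has none). Each returns a list of dicts, best first, with "score" (0 to 1); they miss things now and then, are a little off and sometimes report something else, mostly with a low value. They report only what shows in the picture. A call takes as long as a camera call. They do not tell look-alikes from the thing itself.
- finder.look_for(camera, thing): "position" ([x, y, z] in m, in world coordinates, good to about 4 mm: the middle of the surface that is visible of it).
The state is a dict: "time": time; "joint_pos": joint angles; "joint_vel": joint speeds; "joint_efforts": joint torques, N m; "tool_pos": TCP position; "tool_rot": TCP orientation; "contact_force": force on the tool from outside, world axes, zero at the start; "ft_torque": the same for the moment, N m; "gripper_width": opening from 0.0 (shut) to 1.0 (fully open).
Only numpy, scipy, OpenCV 4.12 (cv2) and the standard library are available. Lean on these libraries where they do the work, as an engineer would, in place of code of your own. Each camera call takes 0.05 s, during which the arm holds its last target. There are 200 camera calls.

## Working session

There is one attempt and no reset: what is moved stays moved. The work goes in short steps, Python scripts to look and compute and a shell command to move; the robot and the scene stay as the last step left them, time stands still between calls to the robot, and variables do not carry over. Pictures are saved under pics/ and viewed, about 8 in all and at most 12, crops included, and the job is handed in when it is done.

```bash
ls; mkdir -p pics
cat > h.py <<'E'
import numpy as np,cv2
from plant import sensors,cams,job,finder,manip
def grab(n):
    im,d=cams.grab_frame(n); return im,d
def cloud(n,d):
    c=cams.calibration(n);H,W=d.shape
    f=H/2/np.tan(np.radians(c['fov_y'])/2)
    K=np.array([[f,0,c['cx']],[0,f,c['cy']],[0,0,1.]])
    u,v=np.meshgrid(np.arange(W),np.arange(H))
    p=np.stack([u,v],-1).reshape(-1,1,2).astype(float)
    s=cv2.undistortPoints(p,K,np.array([c['k1'],0,0,0.])).reshape(H,W,2)
    P=np.dstack([s*d[...,None],d]); T=np.array(c['pose'])
    return P@T[:3,:3].T+T[:3,3]
def save(n,im,box=None,k=1):
    if box: im=im[box[1]:box[3],box[0]:box[2]]
    im=cv2.resize(im,None,fx=k,fy=k,interpolation=cv2.INTER_CUBIC)
    cv2.imwrite(f'pics/{n}.png',im[...,::-1])
E
python3 - <<'E'
from h import *
np.set_printoptions(precision=4,suppress=True)
for n in('top','side'):
    im,d=grab(n);save(n+'0',im);np.savez(n+'0',im=im,d=d)
    c=cams.calibration(n);print(n,np.array(c['pose']),c['fov_y'])
    for t in('bar_a','carrier','carrier_head','stand','bottle','jar','pot'):
        print(t,[(np.round(r['position'],3).tolist(),round(r['score'],2)) for r in finder.look_for(n,t)])
print(sensors.state(),manip.tcp_to_grasp)
E
```

```text
pics
top [[-0.024  -0.9798  0.1986  0.2408]
 [-0.9997  0.0228 -0.0084 -0.0559]
 [ 0.0037 -0.1987 -0.98    1.5256]
 [ 0.      0.      0.      1.    ]] 45.234322022291714
bar_a [([0.356, 0.311, 0.015], 0.7), ([0.712, 0.24, 0.1], 0.68), ([0.339, -0.079, 0.013], 0.66), ([0.521, 0.098, 0.014], 0.54), ([0.521, 0.273, 0.011], 0.5)]
carrier [([0.542, -0.1, 0.026], 0.82)]
carrier_head [([0.547, -0.103, 0.029], 0.7), ([0.522, 0.097, 0.011], 0.28)]
stand [([0.483, -0.061, 0.013], 0.73)]
bottle [([0.71, 0.241, 0.099], 0.67), ([0.523, 0.098, 0.011], 0.53)]
jar [([0.748, 0.086, 0.059], 0.64)]
pot [([0.428, -0.4, 0.044], 0.58)]
side [[ 0.9944 -0.056   0.0898  0.4606]
 [-0.1055 -0.5957  0.7963 -0.9669]
 [ 0.0089 -0.8013 -0.5982  0.7687]
 [ 0.      0.      0.      1.    ]] 44.76992554918552
bar_a [([0.523, 0.093, 0.01], 0.93), ([0.346, -0.091, 0.017], 0.83), ([0.357, 0.305, 0.01], 0.67), ([0.358, 0.126, 0.011], 0.57), ([0.524, 0.263, 0.003], 0.5)]
carrier [([0.548, -0.113, 0.021], 0.95)]
carrier_head [([0.541, -0.115, 0.02], 0.92), ([0.596, -0.101, 0.046], 0.27)]
stand [([0.512, -0.168, 0.011], 0.95), ([0.504, -0.121, 0.05], 0.64)]
bottle [([0.719, 0.223, 0.072], 0.84)]
jar [([0.522, 0.093, 0.012], 0.73), ([0.749, 0.076, 0.038], 0.68), ([0.522, 0.261, 0.006], 0.27), ([0.543, -0.114, 0.019], 0.26)]
pot [([0.43, -0.42, 0.043], 0.6), ([0.527, -0.062, 0.034], 0.39)]
{'time': 0.8, 'joint_pos': array([ 1.068 ,  0.0527,  1.6129, -0.    ,  1.476 , -0.119 ]), 'joint_vel': array([ 0.0019, -0.0004,  0.0004, -0.0007,  0.0001, -0.0003]), 'joint_efforts': array([  0.001 , -39.363 , -37.0452,   0.    ,   0.0003,  -0.    ]), 'tool_pos': array([0.234 , 0.5795, 0.2313]), 'tool_rot': array([0.    , 0.1907, 0.9816, 0.    ]), 'contact_force': array([ 0.0698, -0.441 ,  1.3739]), 'ft_torque': array([ 0.0263, -0.0091,  0.0838]), 'gripper_width': 1.0025538805856455} 0.0187
```

View pics/top0.png

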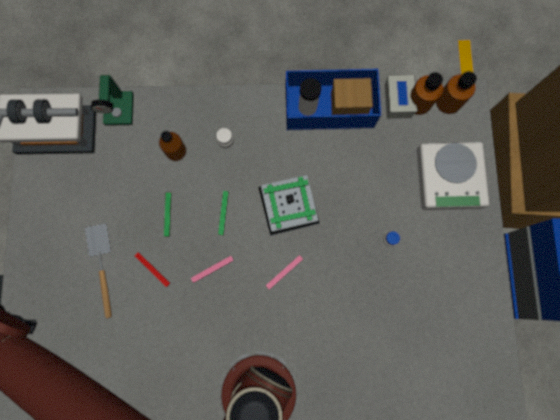

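View pics/side0.png

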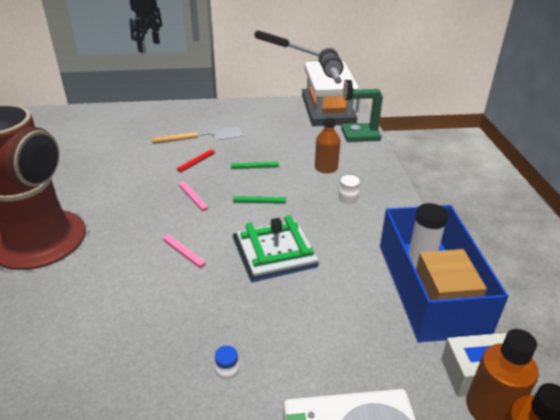

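Top view: the green bars are at (167,214) and (223,213). The look-alikes are pink at (212,268) and (284,272) and red at (152,269). Only the two green ones outside the carrier (289,204) fit the description. Next I'll measure them and confirm in a crop.

```bash
cat >> h.py <<'E'
def green(im): 
    h=cv2.cvtColor(im,cv2.COLOR_RGB2HSV); return cv2.inRange(h,(50,110,50),(80,255,255))
def rect(P):  # xy points -> center, dims, yaw of long side
    (c,(w,h),a)=cv2.minAreaRect(P[:,:2].astype(np.float32))
    if w<h: a+=90;w,h=h,w
    return np.round(c,4),round(w,4),round(h,4),round((a+90)%180-90,2)
def blobs(n,im,d):
    X=cloud(n,d);m=green(im);N,L,S,_=cv2.connectedComponentsWithStats(m)
    for i in range(1,N):
        if S[i,4]<40: continue
        P=X[(L==i)&(d>0)]
        g=np.median(P,0)
        if not(0.35<g[0]<0.68 and -.3<g[1]<.4): continue
        q=P[:,:2]-P[:,:2].mean(0);w,v=np.linalg.eigh(q.T@q);a=np.degrees(np.arctan2(v[1,1],v[0,1]))
        print(n,S[i].tolist(),'med',np.round(g,4),'mean',np.round(P.mean(0),4),'pca',round((a+90)%180-90,2),rect(P),'z90',np.round(np.percentile(P[:,2],[10,50,90]),4))
E
python3 - <<'E'
from h import *
for n in('top','side'):
    z=np.load(n+'0.npz');im,d=z['im'],z['d'];blobs(n,im,d)
    X=cloud(n,d);v=im.max(-1);g=X
    r=(abs(X[...,0]-.545)<.1)&(abs(X[...,1]+.105)<.1)&(d>0)
    hd=r&(X[...,2]>.07)&(v<70);print('head',hd.sum(),np.round(X[hd].mean(0),4),np.round(X[hd].max(0),4),np.round(X[hd].min(0),4))
    gr=r&(green(im)>0);print('frame',rect(X[gr]),np.round(X[gr].mean(0),4))
    dk=r&(X[...,2]<.06);print('stand+plate',rect(X[r&(X[...,2]>.010)]))
im=np.load('top0.npz')['im'];save('crop0',im,(140,170,330,295),4)
E
```

```text
top [264, 177, 51, 51, 677] med [ 0.5498 -0.1048  0.0452] mean [ 0.5491 -0.1045  0.0433] pca -39.56 (array([ 0.5487, -0.104 ]), 0.1346, 0.134, -77.45) z90 [0.0335 0.0452 0.0511]
top [219, 191, 9, 44, 206] med [0.5258 0.098  0.0117] mean [0.5259 0.0983 0.0117] pca -6.72 (array([0.5266, 0.0986]), 0.1349, 0.0151, -6.9) z90 [0.0074 0.0117 0.0161]
top [164, 193, 7, 43, 218] med [0.5245 0.268  0.011 ] mean [0.5249 0.2677 0.0113] pca -1.34 (array([0.5258, 0.2688]), 0.1311, 0.0178, -0.96) z90 [0.0066 0.011  0.0161]
head 48 [ 0.5469 -0.104   0.0937] [ 0.5586 -0.0937  0.1032] [ 0.5372 -0.1137  0.0762]
frame (array([ 0.5487, -0.104 ]), 0.1346, 0.134, -77.45) [ 0.5491 -0.1045  0.0433]
stand+plate (array([ 0.5611, -0.1016]), 0.2023, 0.1616, 12.71)
side [231, 162, 47, 6, 217] med [0.5242 0.2654 0.0092] mean [0.5252 0.2661 0.0088] pca -0.87 (array([0.5249, 0.2674]), 0.1308, 0.025, 2.07) z90 [0.0044 0.0092 0.0118]
side [233, 197, 53, 6, 275] med [0.5292 0.0964 0.0093] mean [0.5282 0.0965 0.0087] pca -5.97 (array([0.5273, 0.0984]), 0.1351, 0.0305, -1.29) z90 [0.0049 0.0093 0.0116]
side [241, 216, 72, 50, 1117] med [ 0.5438 -0.1244  0.0435] mean [ 0.5485 -0.1137  0.0402] pca -53.44 (array([ 0.552 , -0.0774]), 0.1892, 0.1523, -77.74) z90 [0.0317 0.0435 0.0473]
head 114 [ 0.5488 -0.1108  0.0854] [ 0.5597 -0.0928  0.0944] [ 0.5397 -0.1182  0.0709]
frame (array([ 0.5571, -0.101 ]), 0.1523, 0.141, 12.26) [ 0.5484 -0.114   0.0403]
stand+plate (array([ 0.5441, -0.1013]), 0.1598, 0.1559, -77.4)
```

View pics/crop0.png

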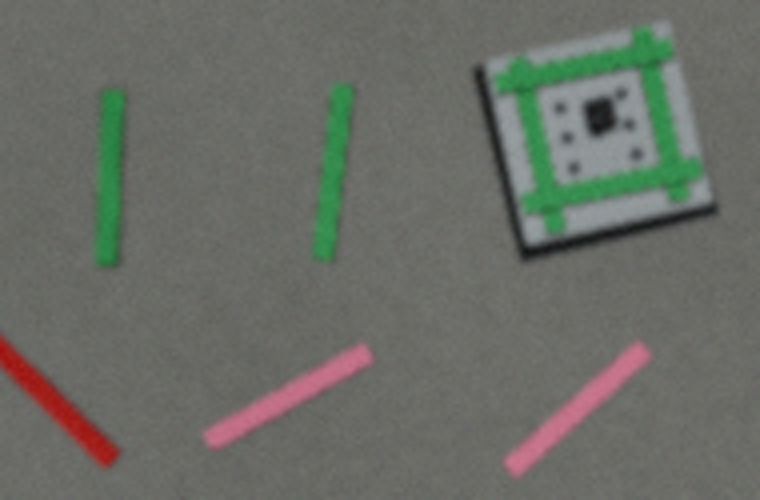

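The crop confirms it. The two loose green bars lie along x, at yaw about -1° and -6.7°, and pink and red are clearly different. The carrier's centre is about (.548,-.104). Its top layer runs across the image, so carrier x has yaw of about +12.5°. Next is a helper that works out the shifts.

```bash
cat > plan.py <<'E'
import sys,numpy as np
from scipy.spatial.transform import Rotation as R
from plant import sensors
# args: x y z yaw(line direction of tool x, deg, mod 180)
x,y,z,a=map(float,sys.argv[1:5]);s=sensors.state();w,*v=s['tool_rot'];r=R.from_quat([*v,w])
d=r.inv().apply(np.array([x,y,z])-s['tool_pos']);M=r.as_matrix()
cur=np.degrees(np.arctan2(M[1,0],M[0,0]));da=(a-cur+90)%180-90
print('d',np.round(d,4),'wz',round(-da,2),'rows',int(np.ceil(max(np.linalg.norm(d)/.0417,abs(da)/7.16))),'tilt',np.round(M[:,2],4),'pos',np.round(s['tool_pos'],4),'yaw',round(cur,2),'w',round(s['gripper_width'],3),'F',np.round(s['contact_force'],1),'t',round(s['time'],2),'j6',round(s['joint_pos'][5],2))
E
python3 plan.py .525 .267 .09 -1.2
```

```text
d [-0.3868 -0.1808  0.1413] wz -20.79 rows 11 tilt [ 0.  0. -1.] pos [0.234  0.5795 0.2313] yaw 158.01 w 1.003 F [ 0.1 -0.4  1.4] t 0.8 j6 -0.12
```

```bash
python3 -m pendant '[{"dx":-0.387,"dy":-0.181,"dz":0.05,"wz":-20.8,"hand":0.1},{"dx":-0.387,"dy":-0.181,"dz":0.05,"wz":-20.8,"hand":0.1},{"dx":-0.387,"dy":-0.181,"dz":0.05,"wz":-20.8,"hand":0.1},{"dx":-0.387,"dy":-0.181,"dz":0.05,"wz":-20.8,"hand":0.1},{"dx":-0.387,"dy":-0.181,"dz":0.05,"wz":-20.8,"hand":0.1},{"dx":-0.387,"dy":-0.181,"dz":0.05,"wz":-20.8,"hand":0.1},{"dx":-0.387,"dy":-0.181,"dz":0.05,"wz":-20.8,"hand":0.1},{"dx":-0.387,"dy":-0.181,"dz":0.05,"wz":-20.8,"hand":0.1},{"dx":-0.387,"dy":-0.181,"dz":0.05,"wz":-20.8,"hand":0.1},{"dx":-0.387,"dy":-0.181,"dz":0.05,"wz":-20.8,"hand":0.1},{"dx":-0.387,"dy":-0.181,"dz":0.05,"wz":-20.8,"hand":0.1},{"dx":-0.387,"dy":-0.181,"dz":0.16,"wz":-20.8,"hand":0.1},{"dx":-0.387,"dy":-0.181,"dz":0.16,"wz":-20.8,"hand":0.1},{"dx":-0.387,"dy":-0.181,"dz":0.16,"wz":-20.8,"hand":0.1},{"dx":-0.387,"dy":-0.181,"dz":0.16,"wz":-20.8,"hand":0.1},{"dx":-0.387,"dy":-0.181,"dz":0.16,"wz":-20.8,"hand":0.1}]'; python3 plan.py .525 .267 .004 -1.2
```

```text
d [-0.3868 -0.1808  0.2273] wz -20.79 rows 12 tilt [ 0.  0. -1.] pos [0.234  0.5795 0.2313] yaw 158.01 w 1.003 F [ 0.1 -0.4  1.4] t 0.8 j6 -0.12invalid input
```

```bash
python3 -m pendant '[{"wx":0,"wy":0,"wz":0,"dx":-0.03,"dy":-0.01,"dz":0,"hand":0.1}]'; echo; python3 -m pendant --help | head; python3 plan.py .525 .267 .004 -1.2
```

```text
time: 0.88
tool_pos: [0.2555, 0.5609, 0.2314]
tool_rot: [-0.001, 0.188, 0.982, 0.001]
contact_force: [-0.4, 0.1, -0.9]
gripper_width: 0.882

d [-0.3596 -0.1736  0.2264] wz -20.51 rows 12 tilt [-0.0016  0.0017 -1.    ] pos [0.2555 0.5609 0.2314] yaw 158.29 w 0.882 F [-0.4  0.1 -0.9] t 0.88 j6 -0.17invalid input: not JSON, or not a number
```

```bash
python3 -m pendant '[{"wx":0,"wy":0,"wz":-5,"dx":-0.035,"dy":-0.017,"dz":0,"hand":0.1},{"wx":0,"wy":0,"wz":-10,"dx":-0.07,"dy":-0.033,"dz":0.01,"hand":0.1},{"wx":0,"wy":0,"wz":-15,"dx":-0.105,"dy":-0.05,"dz":0.02,"hand":0.1},{"wx":0,"wy":0,"wz":-20,"dx":-0.14,"dy":-0.067,"dz":0.03,"hand":0.1},{"wx":0,"wy":0,"wz":-20.8,"dx":-0.175,"dy":-0.084,"dz":0.04,"hand":0.1},{"wx":0,"wy":0,"wz":-20.8,"dx":-0.21,"dy":-0.1,"dz":0.05,"hand":0.1},{"wx":0,"wy":0,"wz":-20.8,"dx":-0.245,"dy":-0.117,"dz":0.06,"hand":0.1},{"wx":0,"wy":0,"wz":-20.8,"dx":-0.28,"dy":-0.134,"dz":0.07,"hand":0.1},{"wx":0,"wy":0,"wz":-20.8,"dx":-0.315,"dy":-0.151,"dz":0.08,"hand":0.1},{"wx":0,"wy":0,"wz":-20.8,"dx":-0.345,"dy":-0.165,"dz":0.1,"hand":0.1},{"wx":0,"wy":0,"wz":-20.8,"dx":-0.357,"dy":-0.171,"dz":0.13,"hand":0.1},{"wx":0,"wy":0,"wz":-20.8,"dx":-0.357,"dy":-0.171,"dz":0.16,"hand":0.1},{"wx":0,"wy":0,"wz":-20.8,"dx":-0.357,"dy":-0.171,"dz":0.16,"hand":0.1},{"wx":0,"wy":0,"wz":-20.8,"dx":-0.357,"dy":-0.171,"dz":0.16,"hand":0.1}]'; python3 plan.py .525 .267 .004 -1.2
```

```text
time: 2.05
tool_pos: [0.5235, 0.2661, 0.0695]
tool_rot: [-0.002, 0.011, 1.0, -0.001]
contact_force: [-0.2, -0.2, 0.3]
gripper_width: 0.548
d [-0.0017  0.001   0.0654] wz -0.01 rows 2 tilt [-0.0046 -0.0015 -1.    ] pos [0.5235 0.2661 0.0695] yaw 178.79 w 0.548 F [-0.2 -0.2  0.3] t 2.05 j6 -1.21
```

```bash
python3 -m pendant '[{"wx":0,"wy":0,"wz":0,"dx":0,"dy":0,"dz":0.03,"hand":0},{"wx":0,"wy":0,"wz":0,"dx":0,"dy":0,"dz":0.055,"hand":0},{"wx":0,"wy":0,"wz":0,"dx":0,"dy":0,"dz":0.065,"hand":0},{"wx":0,"wy":0,"wz":0,"dx":0,"dy":0,"dz":0.065,"hand":0},{"wx":0,"wy":0,"wz":0,"dx":0,"dy":0,"dz":0.065,"hand":-1},{"wx":0,"wy":0,"wz":0,"dx":0,"dy":0,"dz":0.065,"hand":-1},{"wx":0,"wy":0,"wz":0,"dx":0,"dy":0,"dz":0.065,"hand":-1},{"wx":0,"wy":0,"wz":0,"dx":0,"dy":0,"dz":0.065,"hand":-1},{"wx":0,"wy":0,"wz":0,"dx":0,"dy":0,"dz":0.065,"hand":-1},{"wx":0,"wy":0,"wz":0,"dx":0,"dy":0,"dz":0.065,"hand":-1},{"wx":0,"wy":0,"wz":0,"dx":0,"dy":0,"dz":0.065,"hand":-1}]'; python3 plan.py .525 .267 .16 -1.2
```

```text
time: 2.97
tool_pos: [0.5269, 0.2677, 0.0092]
tool_rot: [0.002, 0.01, 1.0, 0.001]
contact_force: [-0.4, 0.3, 7.3]
gripper_width: 0.153
d [ 0.0013 -0.0005 -0.1508] wz 0.01 rows 4 tilt [ 0.0039  0.0019 -1.    ] pos [0.5269 0.2677 0.0092] yaw 178.81 w 0.153 F [-0.4  0.3  7.3] t 2.97 j6 -1.21
```

```bash
python3 -m pendant '[{"wx":0,"wy":0,"wz":0,"dx":0,"dy":0,"dz":-0.02,"hand":-1},{"wx":0,"wy":0,"wz":0,"dx":0,"dy":0,"dz":-0.05,"hand":-1},{"wx":0,"wy":0,"wz":0,"dx":0,"dy":0,"dz":-0.09,"hand":-1},{"wx":0,"wy":0,"wz":0,"dx":0,"dy":0,"dz":-0.13,"hand":-1},{"wx":0,"wy":0,"wz":0,"dx":0,"dy":0,"dz":-0.145,"hand":-1},{"wx":0,"wy":0,"wz":0,"dx":0,"dy":0,"dz":-0.145,"hand":-1}]'; python3 plan.py .5381 -.0571 .16 12.5
python3 - <<'E'
from h import *
im,d=grab('side');save('side1',im,(200,80,360,200),5);blobs('side',im,d)
im,d=grab('top');blobs('top',im,d)
E
```

```text
time: 3.47
tool_pos: [0.5288, 0.2681, 0.1591]
tool_rot: [0.006, 0.01, 1.0, 0.002]
contact_force: [1.4, 0.2, -0.2]
gripper_width: 0.154
d [-0.016  -0.325  -0.0022] wz -13.69 rows 8 tilt [ 0.012   0.0043 -0.9999] pos [0.5288 0.2681 0.1591] yaw 178.81 w 0.154 F [ 1.4  0.2 -0.2] t 3.47 j6 -1.21
side [229, 115, 22, 6, 106] med [0.4901 0.2624 0.1586] mean [0.4902 0.2638 0.1581] pca -1.32 (array([0.4889, 0.2663]), 0.0565, 0.0224, -5.41) z90 [0.1536 0.1586 0.1612]
side [259, 114, 21, 6, 98] med [0.5671 0.2621 0.1591] mean [0.5671 0.2632 0.1584] pca 1.24 (array([0.5669, 0.2651]), 0.054, 0.02, 3.23) z90 [0.1543 0.1591 0.1611]
side [233, 197, 53, 6, 271] med [0.5294 0.0967 0.0093] mean [0.5282 0.0965 0.0088] pca -6.19 (array([0.5268, 0.0964]), 0.1344, 0.0251, -2.33) z90 [0.0053 0.0093 0.0116]
side [241, 216, 72, 50, 1117] med [ 0.5441 -0.1249  0.0433] mean [ 0.5486 -0.1138  0.0402] pca -54.45 (array([ 0.5521, -0.0789]), 0.187, 0.1526, -77.62) z90 [0.0316 0.0433 0.0475]
top [264, 177, 51, 51, 676] med [ 0.5475 -0.1051  0.0448] mean [ 0.5486 -0.1049  0.0433] pca -47.09 (array([ 0.5485, -0.1039]), 0.1344, 0.1338, -77.16) z90 [0.0343 0.0448 0.0512]
top [219, 191, 9, 44, 201] med [0.526  0.098  0.0118] mean [0.5255 0.0984 0.0116] pca -6.54 (array([0.5253, 0.0984]), 0.1332, 0.0152, -6.93) z90 [0.0069 0.0118 0.0161]
```

View pics/side1.png

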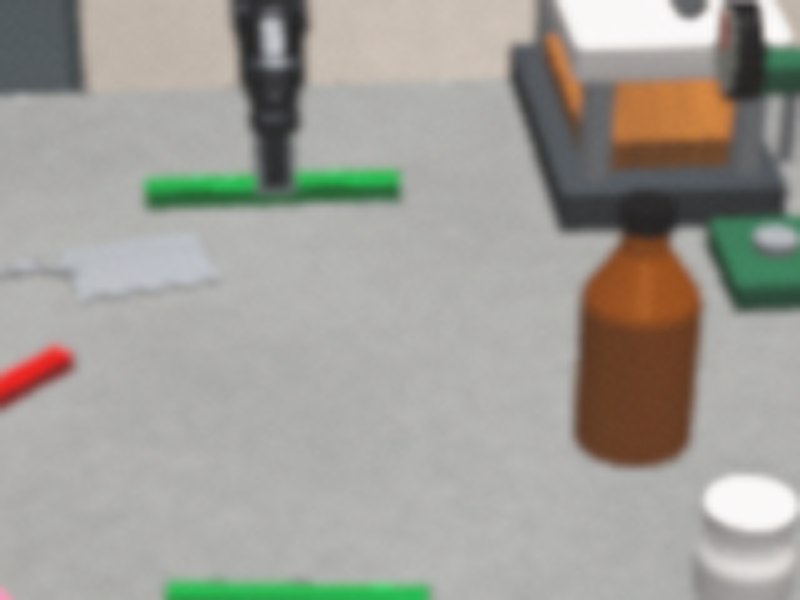

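The bar is held near its middle, with its underside about 9 mm below the TCP. I'll carry it above slot_left.

```bash
python3 -m pendant '[{"wx":0,"wy":0,"wz":-1,"dx":-0.002,"dy":-0.015,"dz":0,"hand":-1},{"wx":0,"wy":0,"wz":-3,"dx":-0.004,"dy":-0.04,"dz":0,"hand":-1},{"wx":0,"wy":0,"wz":-5,"dx":-0.006,"dy":-0.075,"dz":0,"hand":-1},{"wx":0,"wy":0,"wz":-7,"dx":-0.008,"dy":-0.11,"dz":0,"hand":-1},{"wx":0,"wy":0,"wz":-9,"dx":-0.01,"dy":-0.145,"dz":0,"hand":-1},{"wx":0,"wy":0,"wz":-11,"dx":-0.012,"dy":-0.18,"dz":0,"hand":-1},{"wx":0,"wy":0,"wz":-12,"dx":-0.014,"dy":-0.215,"dz":0,"hand":-1},{"wx":0,"wy":0,"wz":-13,"dx":-0.016,"dy":-0.25,"dz":0,"hand":-1},{"wx":0,"wy":0,"wz":-13.8,"dx":-0.018,"dy":-0.285,"dz":0,"hand":-1},{"wx":0,"wy":0,"wz":-13.8,"dx":-0.019,"dy":-0.31,"dz":0,"hand":-1},{"wx":0,"wy":0,"wz":-13.8,"dx":-0.0195,"dy":-0.324,"dz":0,"hand":-1},{"wx":0,"wy":0,"wz":-13.8,"dx":-0.0195,"dy":-0.324,"dz":0,"hand":-1},{"wx":0,"wy":0,"wz":-13.8,"dx":-0.0195,"dy":-0.324,"dz":0,"hand":-1},{"wx":0,"wy":0,"wz":-13.8,"dx":-0.0195,"dy":-0.324,"dz":0,"hand":-1},{"wx":0,"wy":0,"wz":-13.8,"dx":-0.0195,"dy":-0.324,"dz":0,"hand":-1}]'; python3 plan.py .5377 -.0572 .057 12.6
```

```text
time: 4.82
tool_pos: [0.5373, -0.0565, 0.1503]
tool_rot: [-0.001, -0.11, 0.994, 0.0]
contact_force: [-0.2, 0.6, -0.3]
gripper_width: 0.149
d [-0.0003 -0.0009  0.0933] wz 0.08 rows 3 tilt [-1.6e-03  7.0e-04 -1.0e+00] pos [ 0.5373 -0.0565  0.1503] yaw -167.32 w 0.149 F [-0.2  0.6 -0.3] t 4.82 j6 -2.03
```

```bash
python3 -m pendant '[{"wx":0,"wy":0,"wz":0,"dx":0,"dy":-0.001,"dz":0.03,"hand":-1},{"wx":0,"wy":0,"wz":0,"dx":0,"dy":-0.001,"dz":0.055,"hand":-1},{"wx":0,"wy":0,"wz":0,"dx":0,"dy":-0.001,"dz":0.07,"hand":-1},{"wx":0,"wy":0,"wz":0,"dx":0,"dy":-0.001,"dz":0.08,"hand":-1},{"wx":0,"wy":0,"wz":0,"dx":0,"dy":-0.001,"dz":0.085,"hand":-1},{"wx":0,"wy":0,"wz":0,"dx":0,"dy":-0.001,"dz":0.088,"hand":-1},{"wx":0,"wy":0,"wz":0,"dx":0,"dy":-0.001,"dz":0.09,"hand":-1},{"wx":0,"wy":0,"wz":0,"dx":0,"dy":-0.001,"dz":0.09,"hand":-1},{"wx":0,"wy":0,"wz":0,"dx":0,"dy":-0.001,"dz":0.09,"hand":-1}]'; python3 plan.py .5377 -.0572 .057 12.6
python3 - <<'E'
from h import *
im,d=grab('side');save('side2',im,(200,170,360,290),5);blobs('side',im,d)
im,d=grab('top')
E
```

```text
time: 5.57
tool_pos: [0.5389, -0.0587, 0.0624]
tool_rot: [0.001, -0.11, 0.994, -0.0]
contact_force: [0.1, 0.1, -0.3]
gripper_width: 0.151
d [0.0009 0.0017 0.0054] wz 0.02 rows 1 tilt [ 1.8e-03 -5.0e-04 -1.0e+00] pos [ 0.5389 -0.0587  0.0624] yaw -167.38 w 0.151 F [ 0.1  0.1 -0.3] t 5.57 j6 -2.04
side [233, 196, 30, 7, 147] med [0.4978 0.0993 0.0096] mean [0.4968 0.091  0.0152] pca -73.3 (array([0.5194, 0.0401]), 0.1752, 0.0643, -67.93) z90 [0.0057 0.0096 0.0119]
side [240, 213, 73, 53, 1380] med [ 0.5373 -0.0963  0.0453] mean [ 0.545  -0.1052  0.0451] pca -45.27 (array([ 0.5537, -0.07  ]), 0.2025, 0.1639, -79.23) z90 [0.0319 0.0453 0.0628]
```

View pics/side2.png

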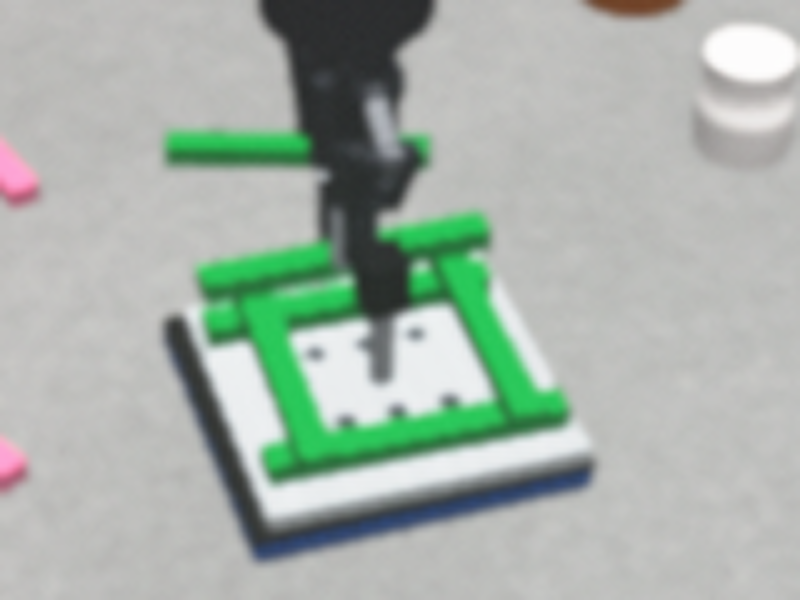

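The bar lines up above the slot, a few mm over the second layer and clear of the head. I'll lower it, release it and retreat.

```bash
python3 -m pendant '[{"wx":0,"wy":0,"wz":0,"dx":0,"dy":0.001,"dz":0.002,"hand":-1},{"wx":0,"wy":0,"wz":0,"dx":0,"dy":0.001,"dz":0.004,"hand":-1},{"wx":0,"wy":0,"wz":0,"dx":0,"dy":0.001,"dz":0.004,"hand":-1},{"wx":0,"wy":0,"wz":0,"dx":0,"dy":0.001,"dz":0.004,"hand":-1}]'; python3 plan.py .5377 -.0572 .057 12.6
```

```text
time: 6.0
tool_pos: [0.5379, -0.0576, 0.0573]
tool_rot: [0.0, -0.11, 0.994, -0.0]
contact_force: [0.9, 0.7, -0.1]
gripper_width: 0.15
d [0.0001 0.0004 0.0003] wz 0.01 rows 1 tilt [ 0.  0. -1.] pos [ 0.5379 -0.0576  0.0573] yaw -167.39 w 0.15 F [ 0.9  0.7 -0.1] t 6.0 j6 -2.04
```

```bash
python3 -m pendant '[{"wx":0,"wy":0,"wz":0,"dx":0,"dy":0,"dz":0.001,"hand":-1},{"wx":0,"wy":0,"wz":0,"dx":0,"dy":0,"dz":0.001,"hand":-1},{"wx":0,"wy":0,"wz":0,"dx":0,"dy":0,"dz":0.001,"hand":-0.35},{"wx":0,"wy":0,"wz":0,"dx":0,"dy":0,"dz":0.001,"hand":-0.35},{"wx":0,"wy":0,"wz":0,"dx":0,"dy":0,"dz":0.001,"hand":-0.35},{"wx":0,"wy":0,"wz":0,"dx":0,"dy":0,"dz":0.001,"hand":-0.35},{"wx":0,"wy":0,"wz":0,"dx":0,"dy":0,"dz":-0.004,"hand":-0.35},{"wx":0,"wy":0,"wz":0,"dx":0,"dy":0,"dz":-0.015,"hand":-0.35},{"wx":0,"wy":0,"wz":0,"dx":0,"dy":0,"dz":-0.04,"hand":-0.35},{"wx":0,"wy":0,"wz":0,"dx":0,"dy":0,"dz":-0.075,"hand":-0.35},{"wx":0,"wy":0,"wz":0,"dx":0,"dy":0,"dz":-0.09,"hand":-0.35},{"wx":0,"wy":0,"wz":0,"dx":0,"dy":0,"dz":-0.09,"hand":-0.35}]'; python3 plan.py .5268 .0978 .1 -6.6
```

```text
time: 7.0
tool_pos: [0.5413, -0.0584, 0.1541]
tool_rot: [0.005, -0.11, 0.994, -0.002]
contact_force: [0.9, -0.9, 0.9]
gripper_width: 0.326
d [-0.0194  0.1559  0.0535] wz 19.22 rows 4 tilt [ 0.0105 -0.0026 -0.9999] pos [ 0.5413 -0.0584  0.1541] yaw -167.38 w 0.326 F [ 0.9 -0.9  0.9] t 7.0 j6 -2.04
```

```bash
python3 -m pendant '[{"wx":0,"wy":0,"wz":3,"dx":-0.003,"dy":0.02,"dz":0,"hand":0},{"wx":0,"wy":0,"wz":7,"dx":-0.008,"dy":0.05,"dz":0,"hand":0},{"wx":0,"wy":0,"wz":11,"dx":-0.013,"dy":0.085,"dz":0,"hand":0},{"wx":0,"wy":0,"wz":15,"dx":-0.018,"dy":0.12,"dz":0.01,"hand":0},{"wx":0,"wy":0,"wz":19.2,"dx":-0.023,"dy":0.145,"dz":0.03,"hand":0},{"wx":0,"wy":0,"wz":19.2,"dx":-0.023,"dy":0.154,"dz":0.055,"hand":0},{"wx":0,"wy":0,"wz":19.2,"dx":-0.023,"dy":0.154,"dz":0.085,"hand":0},{"wx":0,"wy":0,"wz":19.2,"dx":-0.023,"dy":0.154,"dz":0.09,"hand":0},{"wx":0,"wy":0,"wz":19.2,"dx":-0.023,"dy":0.154,"dz":0.09,"hand":0},{"wx":0,"wy":0,"wz":19.2,"dx":-0.023,"dy":0.154,"dz":0.09,"hand":0}]'; python3 plan.py .5268 .0978 .009 -6.6
```

```text
time: 7.83
tool_pos: [0.5269, 0.0974, 0.0579]
tool_rot: [0.0, 0.058, 0.998, -0.0]
contact_force: [-0.6, 0.3, -0.1]
gripper_width: 0.504
d [0.0002 0.0004 0.0489] wz -0.02 rows 2 tilt [ 0.e+00 -1.e-04 -1.e+00] pos [0.5269 0.0974 0.0579] yaw 173.38 w 0.504 F [-0.6  0.3 -0.1] t 7.83 j6 -1.41
```

Run:
```python
from h import *
im,d=grab('side');save('side3',im,(200,170,360,290),5);blobs('side',im,d)
```

```text
side [233, 197, 53, 6, 277] med [0.5293 0.0962 0.0092] mean [0.5282 0.0963 0.0087] pca -6.1 (array([0.5271, 0.0985]), 0.1349, 0.0288, -1.84) z90 [0.005  0.0092 0.0117]
side [240, 214, 73, 52, 1391] med [ 0.5369 -0.0966  0.0455] mean [ 0.5453 -0.1052  0.0446] pca -47.9 (array([ 0.5568, -0.1082]), 0.1548, 0.1331, 17.36) z90 [0.0321 0.0455 0.058 ]
```

View pics/side3.png

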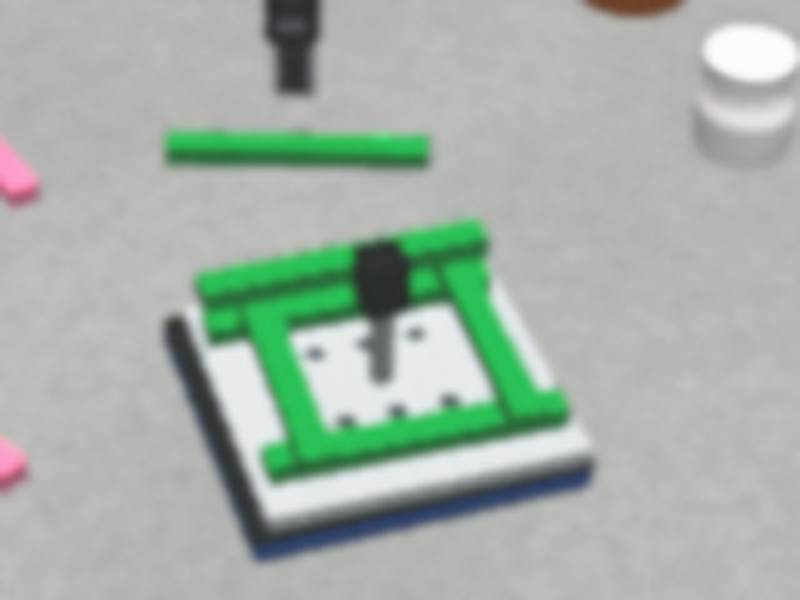

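The first bar lies on the second layer, parallel to the bottom bar. Now I'll grasp the second.

```bash
python3 -m pendant '[{"wx":0,"wy":0,"wz":0,"dx":0,"dy":0,"dz":0.025,"hand":0},{"wx":0,"wy":0,"wz":0,"dx":0,"dy":0,"dz":0.042,"hand":0},{"wx":0,"wy":0,"wz":0,"dx":0,"dy":0,"dz":0.047,"hand":0},{"wx":0,"wy":0,"wz":0,"dx":0,"dy":0,"dz":0.047,"hand":0},{"wx":0,"wy":0,"wz":0,"dx":0,"dy":0,"dz":0.047,"hand":-1},{"wx":0,"wy":0,"wz":0,"dx":0,"dy":0,"dz":0.047,"hand":-1},{"wx":0,"wy":0,"wz":0,"dx":0,"dy":0,"dz":0.047,"hand":-1},{"wx":0,"wy":0,"wz":0,"dx":0,"dy":0,"dz":0.047,"hand":-1},{"wx":0,"wy":0,"wz":0,"dx":0,"dy":0,"dz":0.047,"hand":-1},{"wx":0,"wy":0,"wz":0,"dx":0,"dy":0,"dz":0.047,"hand":-1},{"wx":0,"wy":0,"wz":0,"dx":0,"dy":0,"dz":0.047,"hand":-1}]'; python3 plan.py .5268 .0978 .16 -6.6
python3 -m pendant '[{"wx":0,"wy":0,"wz":0,"dx":0,"dy":0,"dz":-0.02,"hand":-1},{"wx":0,"wy":0,"wz":0,"dx":0,"dy":0,"dz":-0.05,"hand":-1},{"wx":0,"wy":0,"wz":0,"dx":0,"dy":0,"dz":-0.09,"hand":-1},{"wx":0,"wy":0,"wz":0,"dx":0,"dy":0,"dz":-0.13,"hand":-1},{"wx":0,"wy":0,"wz":0,"dx":0,"dy":0,"dz":-0.155,"hand":-1},{"wx":0,"wy":0,"wz":0,"dx":0,"dy":0,"dz":-0.155,"hand":-1},{"wx":0,"wy":0,"wz":0,"dx":0,"dy":0,"dz":-0.155,"hand":-1},{"wx":0,"wy":0,"wz":0,"dx":0,"dy":0,"dz":-0.155,"hand":-1}]';python3 plan.py .5587 -.1508 .16 12.6
python3 - <<'E'
from h import *
im,d=grab('side');blobs('side',im,d)
E
```

```text
time: 8.8
tool_pos: [0.5281, 0.0978, 0.012]
tool_rot: [0.001, 0.057, 0.998, 0.0]
contact_force: [-0.7, -0.7, 6.3]
gripper_width: 0.003
d [ 9.00e-04 -1.00e-04 -1.48e-01] wz 0.02 rows 4 tilt [ 0.0028  0.     -1.    ] pos [0.5281 0.0978 0.012 ] yaw 173.42 w 0.003 F [-0.7 -0.7  6.3] t 8.8 j6 -1.41
time: 9.47
tool_pos: [0.5259, 0.0977, 0.1643]
tool_rot: [-0.001, 0.057, 0.998, -0.0]
contact_force: [0.3, -0.1, -0.5]
gripper_width: -0.001
d [-0.0611 -0.2431  0.0042] wz -19.19 rows 7 tilt [-1.6e-03 -2.0e-04 -1.0e+00] pos [0.5259 0.0977 0.1643] yaw 173.41 w -0.001 F [ 0.3 -0.1 -0.5] t 9.47 j6 -1.41
side [233, 197, 53, 6, 274] med [0.5291 0.0963 0.0092] mean [0.5281 0.0963 0.0089] pca -6.58 (array([0.5269, 0.0975]), 0.1347, 0.0291, -2.46) z90 [0.0056 0.0092 0.0116]
side [240, 214, 73, 52, 1393] med [ 0.5368 -0.0974  0.0455] mean [ 0.5452 -0.1051  0.0445] pca -47.06 (array([ 0.5559, -0.1083]), 0.1543, 0.1353, 17.36) z90 [0.0321 0.0455 0.058 ]
```

The fingers shut on top of the second bar because I was too high. The bar hasn't moved, so I'll go in lower, as with the first.

```bash
python3 -m pendant '[{"wx":0,"wy":0,"wz":0,"dx":0,"dy":0,"dz":0.02,"hand":0},{"wx":0,"wy":0,"wz":0,"dx":0,"dy":0,"dz":0.06,"hand":0},{"wx":0,"wy":0,"wz":0,"dx":0,"dy":0,"dz":0.1,"hand":0},{"wx":0,"wy":0,"wz":0,"dx":0,"dy":0,"dz":0.125,"hand":0},{"wx":0,"wy":0,"wz":0,"dx":0,"dy":0,"dz":0.145,"hand":0},{"wx":0,"wy":0,"wz":0,"dx":0,"dy":0,"dz":0.158,"hand":-0.3},{"wx":0,"wy":0,"wz":0,"dx":0,"dy":0,"dz":0.163,"hand":-0.3},{"wx":0,"wy":0,"wz":0,"dx":0,"dy":0,"dz":0.163,"hand":-0.3},{"wx":0,"wy":0,"wz":0,"dx":0,"dy":0,"dz":0.163,"hand":-0.3},{"wx":0,"wy":0,"wz":0,"dx":0,"dy":0,"dz":0.163,"hand":-0.3}]'; python3 plan.py .5268 .0978 .003 -6.6
```

```text
time: 10.35
tool_pos: [0.5269, 0.0978, 0.0024]
tool_rot: [0.0, 0.057, 0.998, 0.0]
contact_force: [0.1, -0.7, 0.3]
gripper_width: 0.355
d [ 0.0001  0.     -0.0006] wz 0.01 rows 1 tilt [ 4.e-04  0.e+00 -1.e+00] pos [0.5269 0.0978 0.0024] yaw 173.41 w 0.355 F [ 0.1 -0.7  0.3] t 10.35 j6 -1.41
```

```bash
python3 -m pendant '[{"wx":0,"wy":0,"wz":0,"dx":0,"dy":0,"dz":0,"hand":-1},{"wx":0,"wy":0,"wz":0,"dx":0,"dy":0,"dz":0,"hand":-1},{"wx":0,"wy":0,"wz":0,"dx":0,"dy":0,"dz":0,"hand":-1},{"wx":0,"wy":0,"wz":0,"dx":0,"dy":0,"dz":0,"hand":-1},{"wx":0,"wy":0,"wz":0,"dx":0,"dy":0,"dz":0,"hand":-1},{"wx":0,"wy":0,"wz":0,"dx":0,"dy":0,"dz":0,"hand":-1}]'; python3 plan.py .5268 .0978 .16 -6.6
```

```text
time: 10.85
tool_pos: [0.5272, 0.0978, 0.0029]
tool_rot: [0.001, 0.057, 0.998, 0.0]
contact_force: [-0.6, -0.4, 5.1]
gripper_width: 0.165
d [ 0.0003  0.     -0.1571] wz 0.01 rows 4 tilt [ 1.1e-03  1.0e-04 -1.0e+00] pos [0.5272 0.0978 0.0029] yaw 173.41 w 0.165 F [-0.6 -0.4  5.1] t 10.85 j6 -1.41
```

```bash
python3 -m pendant '[{"wx":0,"wy":0,"wz":0,"dx":0,"dy":0,"dz":-0.02,"hand":-1},{"wx":0,"wy":0,"wz":0,"dx":0,"dy":0,"dz":-0.05,"hand":-1},{"wx":0,"wy":0,"wz":0,"dx":0,"dy":0,"dz":-0.09,"hand":-1},{"wx":0,"wy":0,"wz":0,"dx":0,"dy":0,"dz":-0.125,"hand":-1},{"wx":0,"wy":0,"wz":-2,"dx":-0.004,"dy":-0.015,"dz":-0.145,"hand":-1},{"wx":0,"wy":0,"wz":-5,"dx":-0.01,"dy":-0.04,"dz":-0.15,"hand":-1},{"wx":0,"wy":0,"wz":-8,"dx":-0.018,"dy":-0.075,"dz":-0.15,"hand":-1},{"wx":0,"wy":0,"wz":-11,"dx":-0.027,"dy":-0.11,"dz":-0.15,"hand":-1},{"wx":0,"wy":0,"wz":-14,"dx":-0.036,"dy":-0.145,"dz":-0.15,"hand":-1},{"wx":0,"wy":0,"wz":-17,"dx":-0.045,"dy":-0.18,"dz":-0.15,"hand":-1},{"wx":0,"wy":0,"wz":-19.2,"dx":-0.053,"dy":-0.213,"dz":-0.15,"hand":-1},{"wx":0,"wy":0,"wz":-19.2,"dx":-0.058,"dy":-0.235,"dz":-0.15,"hand":-1},{"wx":0,"wy":0,"wz":-19.2,"dx":-0.06,"dy":-0.2433,"dz":-0.15,"hand":-1},{"wx":0,"wy":0,"wz":-19.2,"dx":-0.06,"dy":-0.2433,"dz":-0.15,"hand":-1},{"wx":0,"wy":0,"wz":-19.2,"dx":-0.06,"dy":-0.2433,"dz":-0.15,"hand":-1},{"wx":0,"wy":0,"wz":-19.2,"dx":-0.06,"dy":-0.2433,"dz":-0.15,"hand":-1},{"wx":0,"wy":0,"wz":-19.2,"dx":-0.06,"dy":-0.2433,"dz":-0.15,"hand":-1}]'; python3 plan.py .5587 -.1508 .051 12.6
python3 - <<'E'
from h import *
im,d=grab('side');blobs('side',im,d)
E
```

```text
time: 12.27
tool_pos: [0.5582, -0.1493, 0.152]
tool_rot: [-0.0, -0.111, 0.994, 0.0]
contact_force: [-0.1, -0.7, -0.1]
gripper_width: 0.162
d [-0.0002 -0.0016  0.101 ] wz 0.11 rows 3 tilt [-4.e-04  5.e-04 -1.e+00] pos [ 0.5582 -0.1493  0.152 ] yaw -167.29 w 0.162 F [-0.1 -0.7 -0.1] t 12.27 j6 -2.18
side [240, 201, 74, 65, 1877] med [ 0.538  -0.1361  0.0475] mean [ 0.5469 -0.1161  0.0716] pca -75.67 (array([ 0.5594, -0.0432]), 0.2883, 0.1645, 80.28) z90 [0.0326 0.0475 0.1587]
```

```bash
python3 -m pendant '[{"wx":0,"wy":0,"wz":0,"dx":0,"dy":-0.001,"dz":0.03,"hand":-1},{"wx":0,"wy":0,"wz":0,"dx":0,"dy":-0.001,"dz":0.06,"hand":-1},{"wx":0,"wy":0,"wz":0,"dx":0,"dy":-0.001,"dz":0.078,"hand":-1},{"wx":0,"wy":0,"wz":0,"dx":0,"dy":-0.001,"dz":0.088,"hand":-1},{"wx":0,"wy":0,"wz":0,"dx":0,"dy":-0.001,"dz":0.092,"hand":-1},{"wx":0,"wy":0,"wz":0,"dx":0,"dy":-0.001,"dz":0.095,"hand":-1},{"wx":0,"wy":0,"wz":0,"dx":0,"dy":-0.001,"dz":0.098,"hand":-1},{"wx":0,"wy":0,"wz":0,"dx":0,"dy":-0.001,"dz":0.098,"hand":-1},{"wx":0,"wy":0,"wz":0,"dx":0,"dy":-0.001,"dz":0.098,"hand":-1}]'; python3 plan.py .5587 -.1508 .051 12.6
python3 - <<'E'
from h import *
im,d=grab('side');save('side4',im,(200,170,360,290),5)
E
```

```text
time: 13.07
tool_pos: [0.5594, -0.1521, 0.0555]
tool_rot: [0.001, -0.11, 0.994, -0.0]
contact_force: [-0.1, -0.7, -0.5]
gripper_width: 0.162
d [0.0004 0.0014 0.0045] wz 0.01 rows 1 tilt [ 1.9e-03 -8.0e-04 -1.0e+00] pos [ 0.5594 -0.1521  0.0555] yaw -167.39 w 0.162 F [-0.1 -0.7 -0.5] t 13.07 j6 -2.18
```

View pics/side4.png

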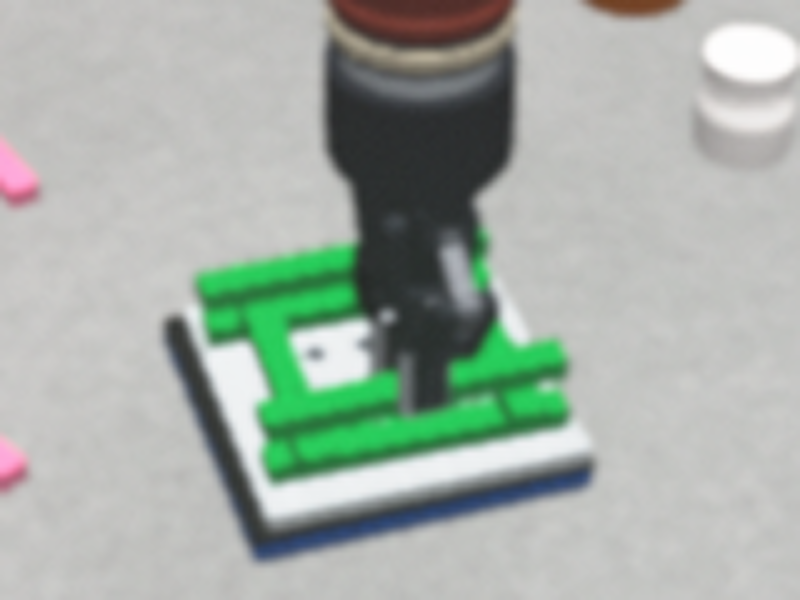

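The second bar is aligned just above slot_right and the carrier hasn't moved. Lowering and releasing.

```bash
python3 -m pendant '[{"wx":0,"wy":0,"wz":0,"dx":0,"dy":0.001,"dz":0.002,"hand":-1},{"wx":0,"wy":0,"wz":0,"dx":0,"dy":0.001,"dz":0.003,"hand":-1},{"wx":0,"wy":0,"wz":0,"dx":0,"dy":0.001,"dz":0.003,"hand":-1},{"wx":0,"wy":0,"wz":0,"dx":0,"dy":0.001,"dz":0.003,"hand":-1}]'; python3 plan.py .5587 -.1508 .051 12.6
```

```text
time: 13.45
tool_pos: [0.5583, -0.1508, 0.0513]
tool_rot: [-0.0, -0.11, 0.994, -0.0]
contact_force: [-0.1, 0.3, -0.5]
gripper_width: 0.164
d [-0.0004 -0.      0.0003] wz 0.01 rows 1 tilt [-1.e-04 -0.e+00 -1.e+00] pos [ 0.5583 -0.1508  0.0513] yaw -167.39 w 0.164 F [-0.1  0.3 -0.5] t 13.45 j6 -2.18
```

```bash
python3 -m pendant '[{"wx":0,"wy":0,"wz":0,"dx":0,"dy":0,"dz":0.001,"hand":-1},{"wx":0,"wy":0,"wz":0,"dx":0,"dy":0,"dz":0.001,"hand":-1},{"wx":0,"wy":0,"wz":0,"dx":0,"dy":0,"dz":0.001,"hand":-0.35},{"wx":0,"wy":0,"wz":0,"dx":0,"dy":0,"dz":0.001,"hand":-0.35},{"wx":0,"wy":0,"wz":0,"dx":0,"dy":0,"dz":0.001,"hand":-0.35},{"wx":0,"wy":0,"wz":0,"dx":0,"dy":0,"dz":0.001,"hand":-0.35},{"wx":0,"wy":0,"wz":0,"dx":0,"dy":0,"dz":-0.004,"hand":-0.35},{"wx":0,"wy":0,"wz":0,"dx":0,"dy":0,"dz":-0.015,"hand":-0.35},{"wx":0,"wy":0,"wz":0,"dx":0,"dy":0,"dz":-0.04,"hand":-0.35},{"wx":0,"wy":0,"wz":0,"dx":0,"dy":0,"dz":-0.075,"hand":-0.35},{"wx":0,"wy":0,"wz":0,"dx":0,"dy":0,"dz":-0.11,"hand":-0.35},{"wx":0,"wy":0,"wz":0,"dx":0,"dy":0.02,"dz":-0.14,"hand":-0.15},{"wx":0,"wy":0,"wz":0,"dx":0,"dy":0.04,"dz":-0.17,"hand":-0.15},{"wx":0,"wy":0,"wz":0,"dx":0,"dy":0.048,"dz":-0.2,"hand":-0.15},{"wx":0,"wy":0,"wz":0,"dx":0,"dy":0.048,"dz":-0.2,"hand":-0.15},{"wx":0,"wy":0,"wz":0,"dx":0,"dy":0.048,"dz":-0.2,"hand":-0.15},{"wx":0,"wy":0,"wz":0,"dx":0,"dy":0.048,"dz":-0.2,"hand":-0.15}]'
python3 - <<'E'
from h import *
im,d=grab('side');save('side5',im,(200,170,360,290),5);blobs('side',im,d)
X=cloud('side',d);r=(abs(X[...,0]-.548)<.03)&(abs(X[...,1]+.104)<.03)&(X[...,2]>.07)&(X[...,2]<.1)&(im.max(-1)<80)
print('head',r.sum(),X[r].min(0),X[r].max(0))
E
python3 plan.py .5482 -.104 .064 12.6
```

```text
time: 14.87
tool_pos: [0.5477, -0.1039, 0.2515]
tool_rot: [0.0, -0.11, 0.994, -0.0]
contact_force: [-0.0, -0.3, -0.6]
gripper_width: 0.422
side [240, 214, 73, 52, 1761] med [ 0.543  -0.1378  0.0485] mean [ 0.5478 -0.1166  0.0479] pca -61.68 (array([ 0.5551, -0.1078]), 0.1574, 0.1322, 16.79) z90 [0.0328 0.0485 0.0589]
head 126 [ 0.53824208 -0.11849048  0.07012877] [ 0.56003801 -0.09543047  0.09468325]
d [-0.0012 -0.0004  0.1862] wz -0.0 rows 5 tilt [-1.8e-03  5.0e-04 -1.0e+00] pos [ 0.5473 -0.104   0.2502] yaw -167.4 w 0.429 F [ 0.5  0.3 -0.6] t 14.92 j6 -2.11
```

View pics/side5.png

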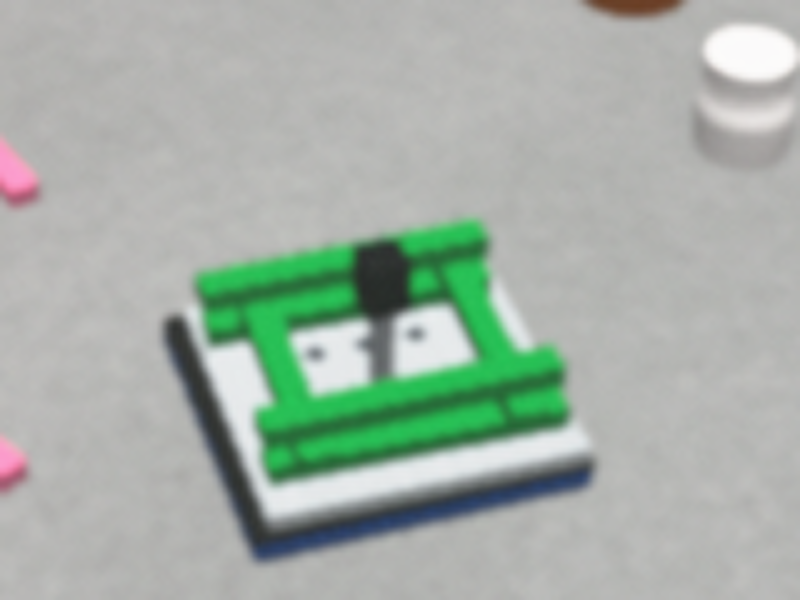

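All six bars are in place, and the head is at about (.549,-.104). I'll descend over it.

```bash
python3 -m pendant '[{"wx":0,"wy":0,"wz":0,"dx":-0.001,"dy":0,"dz":0.02,"hand":-0.15},{"wx":0,"wy":0,"wz":0,"dx":-0.001,"dy":0,"dz":0.05,"hand":-0.15},{"wx":0,"wy":0,"wz":0,"dx":-0.001,"dy":0,"dz":0.08,"hand":-0.15},{"wx":0,"wy":0,"wz":0,"dx":-0.001,"dy":0,"dz":0.11,"hand":-0.15},{"wx":0,"wy":0,"wz":0,"dx":-0.001,"dy":0,"dz":0.135,"hand":-0.15},{"wx":0,"wy":0,"wz":0,"dx":-0.001,"dy":0,"dz":0.15,"hand":-0.15},{"wx":0,"wy":0,"wz":0,"dx":-0.001,"dy":0,"dz":0.165,"hand":-0.15},{"wx":0,"wy":0,"wz":0,"dx":-0.001,"dy":0,"dz":0.177,"hand":-0.15},{"wx":0,"wy":0,"wz":0,"dx":-0.001,"dy":0,"dz":0.184,"hand":-0.15},{"wx":0,"wy":0,"wz":0,"dx":-0.001,"dy":0,"dz":0.186,"hand":-0.15},{"wx":0,"wy":0,"wz":0,"dx":-0.001,"dy":0,"dz":0.186,"hand":-0.15},{"wx":0,"wy":0,"wz":0,"dx":-0.001,"dy":0,"dz":0.186,"hand":-0.15},{"wx":0,"wy":0,"wz":0,"dx":-0.001,"dy":0,"dz":0.186,"hand":-0.15}]';python3 plan.py .549 -.104 .064 12.6
```

```text
time: 16.0
tool_pos: [0.5497, -0.1041, 0.0665]
tool_rot: [0.001, -0.11, 0.994, -0.0]
contact_force: [-0.0, 0.9, 0.9]
gripper_width: 0.425
d [0.0007 0.0002 0.0025] wz 0.01 rows 1 tilt [ 2.e-03 -7.e-04 -1.e+00] pos [ 0.5497 -0.1041  0.0665] yaw -167.39 w 0.425 F [-0.   0.9  0.9] t 16.0 j6 -2.11
```

```bash
python3 -m pendant '[{"wx":0,"wy":0,"wz":0,"dx":0,"dy":0,"dz":0.001,"hand":-0.15},{"wx":0,"wy":0,"wz":0,"dx":0,"dy":0,"dz":0.001,"hand":-0.15},{"wx":0,"wy":0,"wz":0,"dx":0,"dy":0,"dz":0.001,"hand":-0.3},{"wx":0,"wy":0,"wz":0,"dx":0,"dy":0,"dz":0.001,"hand":-0.4},{"wx":0,"wy":0,"wz":0,"dx":0,"dy":0,"dz":0.001,"hand":-0.5},{"wx":0,"wy":0,"wz":0,"dx":0,"dy":0,"dz":0.001,"hand":-0.6},{"wx":0,"wy":0,"wz":0,"dx":0,"dy":0,"dz":0.001,"hand":-1},{"wx":0,"wy":0,"wz":0,"dx":0,"dy":0,"dz":0.001,"hand":-1},{"wx":0,"wy":0,"wz":0,"dx":0,"dy":0,"dz":0.001,"hand":-1},{"wx":0,"wy":0,"wz":0,"dx":0,"dy":0,"dz":0.001,"hand":-1},{"wx":0,"wy":0,"wz":0,"dx":0,"dy":0,"dz":0.001,"hand":-1},{"wx":0,"wy":0,"wz":0,"dx":0,"dy":0,"dz":0.001,"hand":-1}]';python3 plan.py .549 -.104 .064 12.6
```

```text
time: 17.0
tool_pos: [0.549, -0.1035, 0.0648]
tool_rot: [0.0, -0.11, 0.994, 0.0]
contact_force: [-1.3, 2.4, 5.7]
gripper_width: 0.247
d [ 0.0001 -0.0005  0.0008] wz 0.01 rows 1 tilt [ 2.e-04  6.e-04 -1.e+00] pos [ 0.549  -0.1035  0.0648] yaw -167.39 w 0.247 F [-1.3  2.4  5.7] t 17.0 j6 -2.11
```

Gripped: width .247, or about 22 mm. I'll lift 20 mm slowly first.

```bash
python3 -m pendant '[{"wx":0,"wy":0,"wz":0,"dx":0,"dy":0,"dz":-0.0005,"hand":-1},{"wx":0,"wy":0,"wz":0,"dx":0,"dy":0,"dz":-0.0015,"hand":-1},{"wx":0,"wy":0,"wz":0,"dx":0,"dy":0,"dz":-0.003,"hand":-1},{"wx":0,"wy":0,"wz":0,"dx":0,"dy":0,"dz":-0.005,"hand":-1},{"wx":0,"wy":0,"wz":0,"dx":0,"dy":0,"dz":-0.007,"hand":-1},{"wx":0,"wy":0,"wz":0,"dx":0,"dy":0,"dz":-0.009,"hand":-1},{"wx":0,"wy":0,"wz":0,"dx":0,"dy":0,"dz":-0.011,"hand":-1},{"wx":0,"wy":0,"wz":0,"dx":0,"dy":0,"dz":-0.013,"hand":-1},{"wx":0,"wy":0,"wz":0,"dx":0,"dy":0,"dz":-0.015,"hand":-1},{"wx":0,"wy":0,"wz":0,"dx":0,"dy":0,"dz":-0.017,"hand":-1},{"wx":0,"wy":0,"wz":0,"dx":0,"dy":0,"dz":-0.019,"hand":-1},{"wx":0,"wy":0,"wz":0,"dx":0,"dy":0,"dz":-0.02,"hand":-1},{"wx":0,"wy":0,"wz":0,"dx":0,"dy":0,"dz":-0.02,"hand":-1},{"wx":0,"wy":0,"wz":0,"dx":0,"dy":0,"dz":-0.02,"hand":-1}]';python3 plan.py .549 -.104 .165 12.6
python3 - <<'E'
from h import *
im,d=grab('side');save('side6',im,(200,150,360,270),5)
E
```

```text
time: 18.17
tool_pos: [0.5489, -0.1038, 0.0844]
tool_rot: [0.0, -0.11, 0.994, -0.0]
contact_force: [0.3, -0.8, -5.4]
gripper_width: 0.247
d [-0.0001 -0.0003 -0.0806] wz 0.01 rows 2 tilt [ 1.e-04 -1.e-04 -1.e+00] pos [ 0.5489 -0.1038  0.0844] yaw -167.39 w 0.247 F [ 0.3 -0.8 -5.4] t 18.17 j6 -2.11
```

View pics/side6.png

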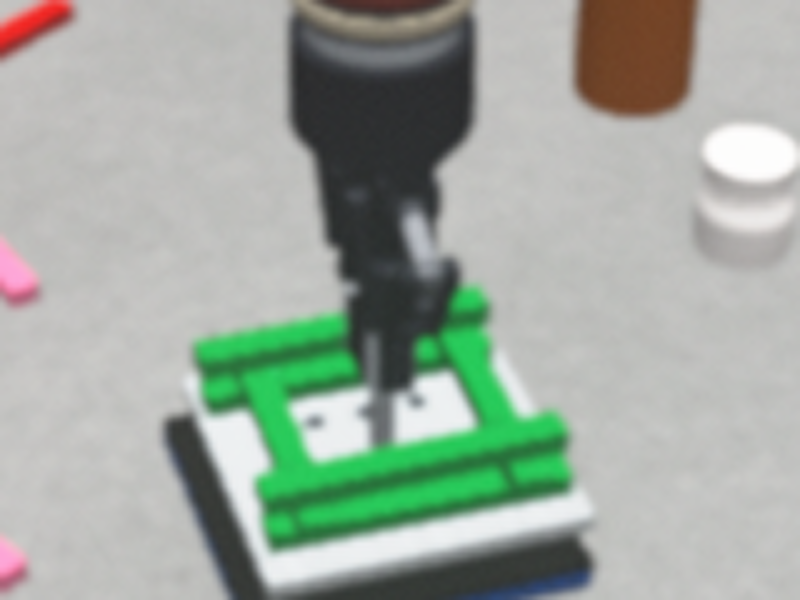

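The carrier hangs level with all bars in place. I'll go up another 80 mm, starting and stopping gently.

```bash
python3 -m pendant '[{"wx":0,"wy":0,"wz":0,"dx":0,"dy":0,"dz":-0.001,"hand":-1},{"wx":0,"wy":0,"wz":0,"dx":0,"dy":0,"dz":-0.003,"hand":-1},{"wx":0,"wy":0,"wz":0,"dx":0,"dy":0,"dz":-0.006,"hand":-1},{"wx":0,"wy":0,"wz":0,"dx":0,"dy":0,"dz":-0.01,"hand":-1},{"wx":0,"wy":0,"wz":0,"dx":0,"dy":0,"dz":-0.015,"hand":-1},{"wx":0,"wy":0,"wz":0,"dx":0,"dy":0,"dz":-0.02,"hand":-1},{"wx":0,"wy":0,"wz":0,"dx":0,"dy":0,"dz":-0.026,"hand":-1},{"wx":0,"wy":0,"wz":0,"dx":0,"dy":0,"dz":-0.032,"hand":-1},{"wx":0,"wy":0,"wz":0,"dx":0,"dy":0,"dz":-0.038,"hand":-1},{"wx":0,"wy":0,"wz":0,"dx":0,"dy":0,"dz":-0.044,"hand":-1},{"wx":0,"wy":0,"wz":0,"dx":0,"dy":0,"dz":-0.05,"hand":-1},{"wx":0,"wy":0,"wz":0,"dx":0,"dy":0,"dz":-0.056,"hand":-1},{"wx":0,"wy":0,"wz":0,"dx":0,"dy":0,"dz":-0.062,"hand":-1},{"wx":0,"wy":0,"wz":0,"dx":0,"dy":0,"dz":-0.067,"hand":-1},{"wx":0,"wy":0,"wz":0,"dx":0,"dy":0,"dz":-0.072,"hand":-1},{"wx":0,"wy":0,"wz":0,"dx":0,"dy":0,"dz":-0.076,"hand":-1},{"wx":0,"wy":0,"wz":0,"dx":0,"dy":0,"dz":-0.079,"hand":-1},{"wx":0,"wy":0,"wz":0,"dx":0,"dy":0,"dz":-0.081,"hand":-1},{"wx":0,"wy":0,"wz":0,"dx":0,"dy":0,"dz":-0.081,"hand":-1},{"wx":0,"wy":0,"wz":0,"dx":0,"dy":0,"dz":-0.081,"hand":-1}]'
python3 -m pendant '[{"wx":0,"wy":0,"wz":0,"dx":0,"dy":0,"dz":0,"hand":-1},{"wx":0,"wy":0,"wz":0,"dx":0,"dy":0,"dz":0,"hand":-1},{"wx":0,"wy":0,"wz":0,"dx":0,"dy":0,"dz":0,"hand":-1},{"wx":0,"wy":0,"wz":0,"dx":0,"dy":0,"dz":0,"hand":-1},{"wx":0,"wy":0,"wz":0,"dx":0,"dy":0,"dz":0,"hand":-1},{"wx":0,"wy":0,"wz":0,"dx":0,"dy":0,"dz":0,"hand":-1}]'
python3 - <<'E'
from h import *
im,d=grab('side');save('side7',im,(180,110,380,260),4);X=cloud('side',d)
# plate: bright grey pixels above stand -> plane fit
r=(im.min(-1)>130)&(np.ptp(im.astype(int),-1)<40)&(abs(X[...,0]-.549)<.09)&(abs(X[...,1]+.104)<.09)&(X[...,2]>.09)&(X[...,2]<.15)
P=X[r];c=P.mean(0);n=np.linalg.svd(P-c,full_matrices=False)[2][2];print(len(P),c,n,'tilt',np.arccos(abs(n[2])),sensors.state()['joint_vel'])
E
python3 plan.py .549 -.104 .165 12.6
```

```text
time: 19.88
tool_pos: [0.5488, -0.1038, 0.1652]
tool_rot: [-0.0, -0.11, 0.994, 0.0]
contact_force: [0.2, 0.3, -6.6]
gripper_width: 0.249
time: 20.38
tool_pos: [0.5488, -0.1038, 0.1652]
tool_rot: [-0.0, -0.11, 0.994, 0.0]
contact_force: [-0.4, -0.3, -6.6]
gripper_width: 0.244
1158 [ 0.54183988 -0.12938537  0.1230202 ] [ 0.00389814 -0.01252346  0.99991398] tilt 0.013116489311021615 [-4.07400324e-04  2.17460987e-04 -9.51789067e-05  6.31537712e-04
  8.33780581e-04  1.75705685e-03]
d [-0.0001 -0.0003  0.0003] wz 0.01 rows 1 tilt [-1.e-04  0.e+00 -1.e+00] pos [ 0.5488 -0.1038  0.1653] yaw -167.39 w 0.246 F [ 0.4  0.5 -6. ] t 20.43 j6 -2.11
```

View pics/side7.png

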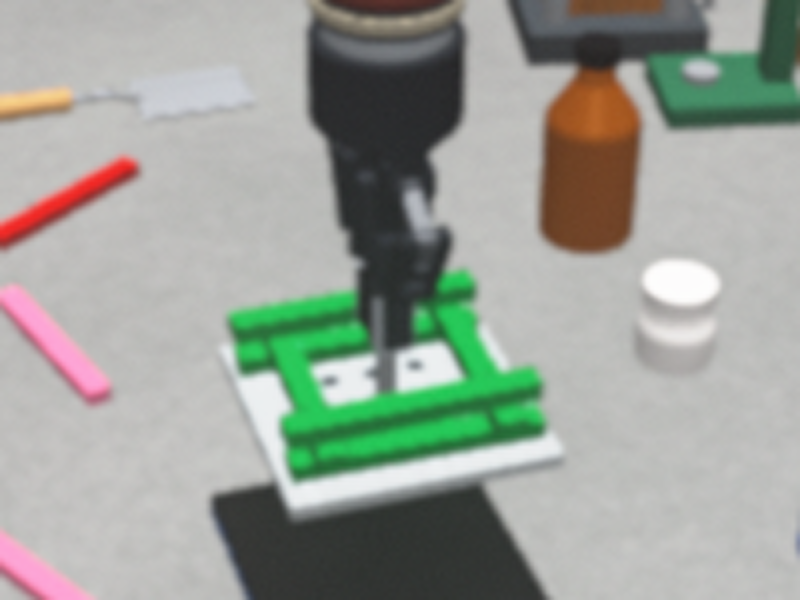

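The carrier hangs about 10 cm above its stand, level to about 0.013 rad and still, with all six bars in place. Handing in.

```bash
python3 -c "
from plant import job;print(job.job_done())"
```

```text
the job is handed in; nothing more can be done
None
```

I laid both green bars as the third layer, one on each side of the stem, and lifted the carrier by its head. I handed in at about 20.4 s while holding it about 10 cm above the stand. The hand-in reports no verdict.

- **Last checks:** the last picture shows all six bars in place, with the bottle and jar upright. The plate's tilt measured about 0.013 rad. The grip was steady at an opening of 0.25, the force on the wrist was about 6–6.6 N, and the joints were still. The pot was not in that picture, but nothing came near it.
- **What went wrong on the way:** the first move command was refused for its format. The first try at the second bar shut the fingers just above it, pressing on its top with about 6 N. The bar had not moved, and a second try about 9 mm lower held.
- **Where numbers disagreed:** the first bar was gripped less deeply than planned (TCP at 9 mm instead of 4.5 mm), but it was still placed correctly. The top and side cameras differed by 1–2 mm on the bars, well inside the limits.

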